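Seat the drive plate of the label-roll drive on its key

ROBOT

A 6-joint arm with a two-finger parallel gripper is mounted at the origin on the work surface. World frame = base frame: x ahead of the robot, y to its left, z up, the work surface at z = 0. Lengths are in m, angles in rad, forces in N, time in s.
With the tool pointing down it reaches from about 0.35 to 0.85 m from the base axis. Payload 8.1 kg.
Tool frame: the origin (TCP) lies on the mounting face of the last link; the fingertips stand 186 mm ahead of it and the grasp point (between the pads) lies 167 mm ahead of it; z points along the fingers, y is the line along which they close (so a half turn about z gives the same grasp; the last joint's range is limited). The gripper opens to 93 mm and grips with 3 to 60 N. Pads are 15 mm wide; open, the fingers measure 128 mm over their backs; the gripper's body (75 mm by 188 mm) begins 65 mm behind the grasp point.
Start: joints at [-1.386, 0.13, 1.488, -0, 1.523, -0.085], TCP at [0.16, -0.578, 0.405] pointing down, gripper open.
Joint ranges: [-2.96, 2.96], [-0.89, 2.26], [0.02, 2.5], [-1.34, 4.48], [0, 2.73], [-2.66, 2.66]. Speed limits (rad/s): [2.39, 2.39, 2.79, 3.14, 3.14, 3.14].

INTERFACE

Orientations are given as a rotation vector (axis times angle).
In Python, from plant import read_state, read_camera, camera_params, close_job gives the robot as it stands. The module is installed in compiled form; this text tells all that it offers.
- The arm moves only by the tool servo_tool, never from a script. Its argument "increments" is a list of rows, each an object with "slide": the shift along the tool's x, y, z in mm, a list of three; "dr": the turn, a rotation vector about the tool's x, y, z in rad, a list of three; "jaw": the closure, from 0 (fully open) to 1 (shut). In form: [{"slide": [x, y, z], "dr": [ax, ay, az], "jaw": jaw}, ...]. A call has 1 to 20 rows; each row is the pose to reach, as a shift and turn from the pose commanded when the call began, along the tool's axes at that moment; what a row does not reach only later rows make up. A row lasts 1/10 s, in which the tool goes at most 50 mm and 8.59 degrees, less where a joint would pass 70% of its speed; a pose out of reach is approached as far as the arm can. A call with a gripper value outside its range is refused whole. The fingers move at their own pace and stop on an object; "force" is the grip in N (left out, the last holds). Time passes only in rows, so rows that repeat a pose let the fingers close. It gives the time, the measured TCP pose, the force, the opening and the grip force at its end, in the units of the state.
- read_state(): the state, without advancing time (a new reading comes with each control period).
- read_camera(name): name is "scene" or "top" or "wrist"; returns (picture, depth): 400x640x3 uint8, red, green, blue; 400x640 float32, m along the optical axis (not along the pixel's ray), 0 where there is no reading.
- camera_params(name): a dict with "fx", "fy", "cx", "cy" (pixels), "k1" (the pictures are not rectified: a ray, as slopes to the right and down, at radius r is drawn at 1 + k1 r^2 times it, then the intrinsics apply), "rvec" (rotation vector, rad) and "tvec" (3), from world to camera coordinates, as OpenCV has them. Camera axes: x right, y down, z forward; pixel columns grow to the right and rows downward; lengths in m; the calibration is good to about 2 mm. A picture is of the moment at which its call begins: read the wrist's pose just before it. camera_params takes no time and is no camera call; for the wrist camera it gives the pose at the moment of the call.
- close_job(): hands the job in; it is judged then, once.
The state is a dict: "t": time; "q": joint angles; "dq": joint speeds; "joint_torque": joint torques, N m; "tool_pos": TCP position; "orientation": TCP orientation; "force": force on the tool from outside, world axes, zero at the start; "wrist_torque": the same for the moment, N m; "opening": finger opening in m; "gripper_force": force on a finger pad.
Only numpy, scipy, OpenCV 4.12 (cv2) and the standard library are available. Lean on these libraries where they do the work, as an engineer would, in place of code of your own. Each camera call takes 0.05 s, during which the arm holds its last target. There are 200 camera calls.

TASK

On the packing bench, push on the studs of the label drive's aluminium plate with a fingertip to turn the plate until the notch in its rim is over the steel key, then press the plate down until it is fully home on the housing. Do not lift the plate at any time, and leave the rolls and other things around the drive where they are.

Things in the scene. Friction and masses are not known exactly. Their poses are not given: they have to be found in the camera images.
- drive: the label-roll drive unit, fixed to the table: a black round housing 190 mm across (200 mm at the foot), its top face 60 mm above the table, with a small grey box (35 mm tall) on its side opposite the key, reaching 135 mm from the axis. Origin: on the vertical turning axis at table height; z up, x points from the axis to the key
- key (a point): top of the key, 75 mm out from the axis. The key is a steel rib with a rounded top on the housing's top face, 10 mm wide, 7 mm high, lying radially from 57 to 93 mm from the axis, so its outer 18 mm stick out beyond the drive plate's rim and are seen from above
- notch (a point): mouth of the only notch in the drive plate's rim: on the plate's upper face at its outer edge, midway between the notch's sides, 75 mm from the axis. The notch is 18 mm wide, 19 mm deep radially and goes right through, showing the black housing below; it has 4 mm of play on each side of the key
- hub_top (a point): centre of the top of the drive plate's solid hub, on the turning axis. The plate is a bare aluminium disc, 150 mm across, 10 mm thick, on the unit's vertical shaft; its hub, 30 mm across, rises 8 mm above its upper face. At the start its underside is 68 mm above the table, 8 mm too high, just clear of the key; seated, it lies on the housing with the key inside the notch
- plate (a joint): turn of the drive plate, rad, growing anticlockwise seen from above; 0 (or any whole turn) puts the notch over the key. It turns freely for several turns either way, stays where it is left, and takes about 0.04 N m (1 N at a stud)
- plate_press (a joint): how far the plate is pushed down, m: 0 at the start, 0.008 fully seated. A stiff sliding fit: it does not drop by itself, moves down under 2 to 3 N plus 15 N per m/s, stays where it is left, and would come up if pulled. With the notch elsewhere than over the key it stops on the key after 1 to 1.5 mm
- stud0 (a point): centre of the top of one of the plate's three equal upright steel drive studs, 14 mm across, 30 mm tall above the plate's upper face, 45 mm from the axis; this one stands 60 degrees anticlockwise of the notch (seen from above)
- stud1 (a point): centre of the top of one of the plate's three equal upright steel drive studs, 14 mm across, 30 mm tall above the plate's upper face, 45 mm from the axis; this one stands opposite the notch (seen from above)
- stud2 (a point): centre of the top of one of the plate's three equal upright steel drive studs, 14 mm across, 30 mm tall above the plate's upper face, 45 mm from the axis; this one stands 60 degrees clockwise of the notch (seen from above)
- label_roll: a full roll of labels standing on end beside the drive unit, 110 mm across, 60 mm tall; a bystander, loose. Origin: centre of its underside
- narrow_roll: a narrow white roll lying flat, 90 mm across, 30 mm tall; a bystander, loose. Origin: centre of its underside
- card_core: an empty cardboard core standing on end, 84 mm across, 75 mm tall; a bystander, loose. Origin: centre of its underside
- roll_cap: a black plastic plug beside the drive unit, 60 mm across, 22 mm tall; a bystander, loose. Origin: centre of its underside
- knife: a closed yellow knife, 150 x 24 x 16 mm; a bystander, loose. Origin: centre of its underside
- small_carton: a closed carton, 90 x 70 x 60 mm; a bystander, loose. Origin: centre of its underside
- label_block: a block of paper labels, 100 x 80 x 30 mm; a bystander, loose. Origin: centre of its underside

How it is judged:
At the end, for the whole second after the job is handed in: The plate is pressed down at least 6.2 of its 8 mm, its notch within 5.5 mm of the key seen from above, and it is at rest (value of joint plate_press above 0.0062 m and horizontal distance between notch and key below 0.0055 m and velocity of joint plate between -0.05 and 0.05 rad/s); the robot touches nothing.
It fails at once if the drive plate is lifted more than 4 mm above where it started (value of joint plate_press below -0.004 m).
It fails at once if a bystander is moved more than 25 mm (distance of any of label_roll, narrow_roll, card_core, roll_cap, knife, small_carton, label_block from where it was at the start of the episode above 0.025 m).
It also fails if it takes over 48 s, if anything falls off the work surface, if the arm or the gripper's body presses on something with over 40 N, if the wrist force passes 120 N, or if a joint passes its speed limit or range.

## Working session

There is one attempt and no reset: what is moved stays moved. The work goes in short steps, Python scripts to look and compute and a tool call to move; the robot and the scene stay as the last step left them, time stands still between calls to the robot, and variables do not carry over. Pictures are saved under pics/ and viewed, at most 10 in all, crops included, and the job is handed in when it is done.

Besides the shell and the picture viewer there is one more tool, called after ">>>" in YAML: its name, and indented under it one key for each argument. servo_tool: Moves the arm, as the interface text tells. Its arguments: {"type":"object","properties":{"increments":{"type":"array"},"force":{"type":"number"}},"required":["increments"]}

```bash
mkdir -p pics; cat > h.py <<'E'
import numpy as np, cv2
from plant import *
def snap(n,f):
    s=read_state(); p=camera_params(n); im,d=read_camera(n)
    np.savez('pics/'+f+'.npz',im=im,d=d,**{k:np.array(v) for k,v in p.items()})
    cv2.imwrite('pics/'+f+'.png',im[:,:,::-1]); return im,d,p
def load(f): return np.load('pics/'+f+'.npz')
def w(p,u,v,z):
    "pixel -> world at height z"
    K=np.array([[p['fx'],0,p['cx']],[0,p['fy'],p['cy']],[0,0,1]],float)
    x,y=cv2.undistortPoints(np.array([[[u,v]]],float),K,np.array([float(p['k1']),0,0,0]))[0,0]
    R=cv2.Rodrigues(np.array(p['rvec'],float))[0]; t=np.array(p['tvec'],float).ravel()
    c=-R.T@t; r=R.T@np.array([x,y,1]); return c+r*(z-c[2])/r[2]
E
python3 - <<'E'
from h import *
im,d,p=snap('top','top1')
cv2.imwrite('pics/top1b.png',cv2.resize(im[:,:,::-1],(800,500)))
s=read_state();print(s)
E
```

```text
{'t': 0.05, 'q': array([-1.38637429e+00,  1.31139139e-01,  1.48926070e+00,  1.69843439e-05,
        1.52296505e+00, -8.54232801e-02]), 'dq': array([ 3.75867671e-04, -1.10923307e-03, -1.13170412e-03, -1.57226639e-03,
       -8.73991190e-05,  4.18110627e-04]), 'joint_torque': array([ 5.43407405e-04, -5.61778164e+01, -4.93493843e+01,  7.72934407e-02,
        3.00887797e-02, -7.43654755e-05]), 'tool_pos': array([ 0.15992019, -0.57806743,  0.40371049]), 'orientation': array([-3.11128640e+00, -4.22347670e-01,  1.11063852e-04]), 'force': array([-0.10138814,  0.03538984, -0.55073256]), 'wrist_torque': array([-0.08216991,  0.06930889, -0.02392606]), 'gripper_force': 0.0, 'opening': 0.09302244210634263}
```

View pics/top1.png

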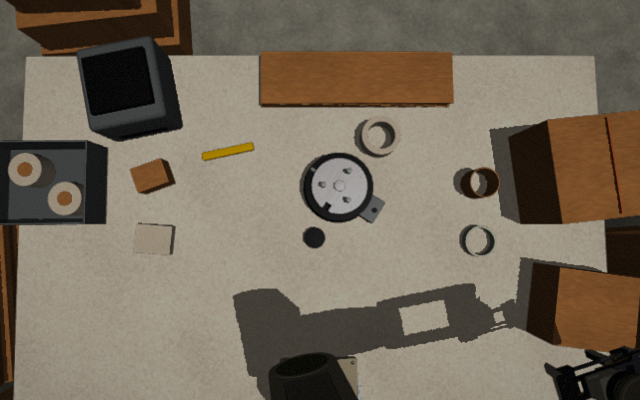

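```bash
python3 - <<'E'
from h import *
p=load('top1')
cv2.imwrite('pics/top1c.png',cv2.resize(p['im'][140:260,280:410,::-1],None,fx=5,fy=5,interpolation=cv2.INTER_CUBIC)[:600])
print(w(p,339,186,.086), w(p,380,136,.06),w(p,314,237,.022))
E
```

```text
[ 0.58444356 -0.06180901  0.086     ] [ 0.72533785 -0.17984614  0.06      ] [0.44696804 0.00636905 0.022     ]
```

View pics/top1c.png

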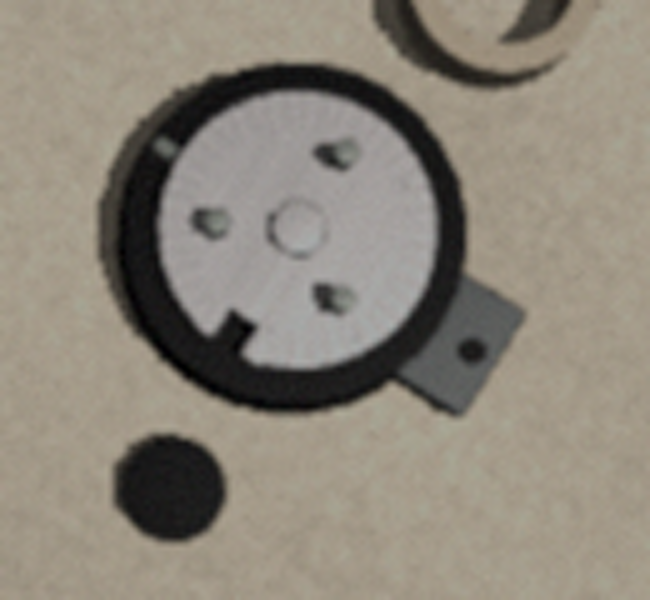

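The top view shows, in the 5x crop: hub at (298,228), key at about (166,148), notch mouth at about (226,350), stud tops at about (346,150), (218,222) and (342,297). The plate needs about 90° clockwise.

```bash
python3 - <<'E'
from h import *
p=load('top1')
f=lambda u,v,z: w(p,280+(u-2)/5,140+(v-2)/5,z)[:2]
c=f(298,228,.086);print(c)
for n,u,v,z in [('key',166,148,.067),('notch',226,350,.078),('a',346,150,.108),('b',218,222,.108),('c',342,297,.108),('disc',298,229,.078),('hous',293,238,.06),('notchin',238,325,.078)]:
    q=f(u,v,z)-c;print(n,q.round(4),np.hypot(*q).round(4),np.degrees(np.arctan2(q[1],q[0])).round(1))
E
```

```text
[ 0.58659318 -0.06237843]
key [0.0464 0.0703] 0.0842 56.6
notch [-0.0648  0.0392] 0.0757 148.8
a [ 0.039  -0.0244] 0.046 -32.1
b [0.0015 0.0436] 0.0436 88.1
c [-0.0387 -0.021 ] 0.044 -151.5
disc [ 0.0002 -0.0006] 0.0006 -68.1
hous [-0.003  0.001] 0.0032 161.3
notchin [-0.0514  0.0326] 0.0608 147.6
```

```bash
cat >> h.py <<'E'
from scipy.spatial.transform import Rotation as Ro
def go(x,y,ztip,yaw):
    "slide(mm), dr from measured pose to tip at x,y,ztip, tool y at yaw deg, pointing down"
    s=read_state(); R=Ro.from_rotvec(s['orientation'])
    a=np.radians(yaw); yv=np.array([np.cos(a),np.sin(a),0]); zv=np.array([0,0,-1.]); G=Ro.from_matrix(np.c_[np.cross(yv,zv),yv,zv])
    sl=R.inv().apply(np.array([x,y,ztip+.186])-s['tool_pos'])*1000
    print('slide',sl.round(1).tolist(),'dr',(R.inv()*G).as_rotvec().round(4).tolist())
C=np.array([.5866,-.0624])
def pol(th,r): return C+r*np.array([np.cos(np.radians(th)),np.sin(np.radians(th))])
E
python3 -c "
from h import *
go(*pol(8,.046),.219,8)"
```

```text
slide [594.3, -377.3, -0.5] dr [-0.0013, -0.0014, -1.4406]
```

>>> servo_tool:
  increments:
    - {"slide": [594, -377, 0], "dr": [0, 0, -1.44], "jaw": 1}
    - {"slide": [594, -377, 0], "dr": [0, 0, -1.44], "jaw": 1}
    - {"slide": [594, -377, 0], "dr": [0, 0, -1.44], "jaw": 1}
    - {"slide": [594, -377, 0], "dr": [0, 0, -1.44], "jaw": 1}
    - {"slide": [594, -377, 0], "dr": [0, 0, -1.44], "jaw": 1}
    - {"slide": [594, -377, 0], "dr": [0, 0, -1.44], "jaw": 1}
    - {"slide": [594, -377, 0], "dr": [0, 0, -1.44], "jaw": 1}
    - {"slide": [594, -377, 0], "dr": [0, 0, -1.44], "jaw": 1}
    - {"slide": [594, -377, 0], "dr": [0, 0, -1.44], "jaw": 1}
    - {"slide": [594, -377, 0], "dr": [0, 0, -1.44], "jaw": 1}
    - {"slide": [594, -377, 0], "dr": [0, 0, -1.44], "jaw": 1}
    - {"slide": [594, -377, 0], "dr": [0, 0, -1.44], "jaw": 1}
    - {"slide": [594, -377, 0], "dr": [0, 0, -1.44], "jaw": 1}
    - {"slide": [594, -377, 0], "dr": [0, 0, -1.44], "jaw": 1}
    - {"slide": [594, -377, 0], "dr": [0, 0, -1.44], "jaw": 1}
    - {"slide": [594, -377, 0], "dr": [0, 0, -1.44], "jaw": 1}
    - {"slide": [594, -377, 0], "dr": [0, 0, -1.44], "jaw": 1}
    - {"slide": [594, -377, 0], "dr": [0, 0, -1.44], "jaw": 1}
    - {"slide": [594, -377, 0], "dr": [0, 0, -1.44], "jaw": 1}
    - {"slide": [594, -377, 0], "dr": [0, 0, -1.44], "jaw": 1}

```text
t: 2.05
tool_pos: [0.6315, -0.0576, 0.4052]
orientation: [2.063, 2.368, 0.0]
force: [-0.5, 0.4, -0.2]
opening: 0.0008
gripper_force: 0.0
```

```bash
python3 -c "
from h import *
go(*pol(8,.046),.219,8); go(*pol(8,.046),.089,8); s=read_state();print(s['t'],s['force'],s['opening'],s['q'])
snap('wrist','w1')"
```

```text
slide [1.5, 0.8, 0.2] dr [0.0005, 0.0003, -0.0021]
slide [1.5, 0.8, 130.2] dr [0.0005, 0.0003, -0.0021]
2.05 [-0.52222862  0.40004007 -0.21756654] 0.0007812334475910819 [-1.71718886e-01  2.21777749e-01  1.38531731e+00 -9.59919224e-05
  1.53395755e+00 -3.09258715e-01]
```

View pics/w1.png

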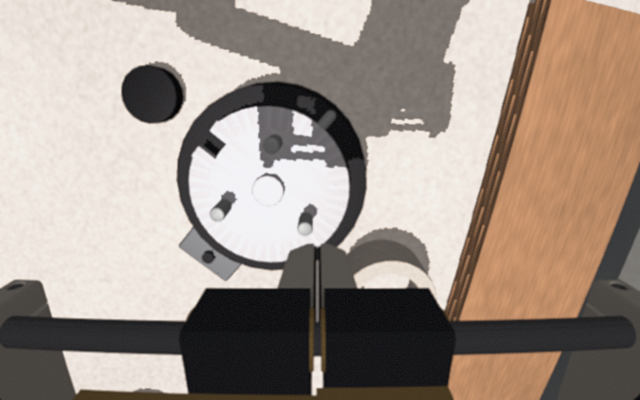

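Wrist view: hub top at (268,189), notch mouth at about (205,142), key about (326,120), stud tops at (218,214), (305,229) and (273,143).

```bash
python3 - <<'E'
from h import *
p=load('w1')
c=w(p,268,189,.086)[:2];print(c)
for n,u,v,z in [('key',326,120,.067),('notch',205,142,.078),('c',218,214,.108),('a',305,229,.108),('b',273,143,.108)]:
    q=w(p,u,v,z)[:2]-c;print(n,q.round(4),np.hypot(*q).round(4),np.degrees(np.arctan2(q[1],q[0])).round(1))
E
```

```text
[ 0.58673637 -0.05842984]
key [0.0442 0.0671] 0.0804 56.6
notch [-0.062   0.0338] 0.0706 151.4
c [-0.0386 -0.0222] 0.0445 -150.1
a [ 0.0381 -0.0255] 0.0459 -33.8
b [0.0027 0.0451] 0.0452 86.5
```

```bash
sed -i 's/^C=.*/C=np.array([.5866,-.0604])/' h.py; python3 - <<'E'
from h import *
go(*pol(8,.046),.089,8)
for i in range(1,21):
    a=np.radians(min(6*i,104)); print([round(-46*np.sin(a),1),round(-46*(1-np.cos(a)),1),0],round(a,3))
E
```

```text
slide [3.3, 0.9, 130.1] dr [0.0004, 0.0002, -0.0018]
[np.float64(-4.8), np.float64(-0.3), 0] 0.105
[np.float64(-9.6), np.float64(-1.0), 0] 0.209
[np.float64(-14.2), np.float64(-2.3), 0] 0.314
[np.float64(-18.7), np.float64(-4.0), 0] 0.419
[np.float64(-23.0), np.float64(-6.2), 0] 0.524
[np.float64(-27.0), np.float64(-8.8), 0] 0.628
[np.float64(-30.8), np.float64(-11.8), 0] 0.733
[np.float64(-34.2), np.float64(-15.2), 0] 0.838
[np.float64(-37.2), np.float64(-19.0), 0] 0.942
[np.float64(-39.8), np.float64(-23.0), 0] 1.047
[np.float64(-42.0), np.float64(-27.3), 0] 1.152
[np.float64(-43.7), np.float64(-31.8), 0] 1.257
[np.float64(-45.0), np.float64(-36.4), 0] 1.361
[np.float64(-45.7), np.float64(-41.2), 0] 1.466
[np.float64(-46.0), np.float64(-46.0), 0] 1.571
[np.float64(-45.7), np.float64(-50.8), 0] 1.676
[np.float64(-45.0), np.float64(-55.6), 0] 1.78
[np.float64(-44.6), np.float64(-57.1), 0] 1.815
[np.float64(-44.6), np.float64(-57.1), 0] 1.815
[np.float64(-44.6), np.float64(-57.1), 0] 1.815
```

>>> servo_tool:
  increments:
    - {"slide": [3, 1, 35], "dr": [0, 0, 0], "jaw": 1}
    - {"slide": [3, 1, 70], "dr": [0, 0, 0], "jaw": 1}
    - {"slide": [3, 1, 100], "dr": [0, 0, 0], "jaw": 1}
    - {"slide": [3, 1, 118], "dr": [0, 0, 0], "jaw": 1}
    - {"slide": [3, 1, 130], "dr": [0, 0, 0], "jaw": 1}
    - {"slide": [3, 1, 130], "dr": [0, 0, 0], "jaw": 1}
    - {"slide": [3, 1, 130], "dr": [0, 0, 0], "jaw": 1}

```text
t: 2.8
tool_pos: [0.6329, -0.0537, 0.2757]
orientation: [2.061, 2.369, 0.001]
force: [1.0, 0.9, -0.6]
opening: 0.0003
gripper_force: 0.0
```

No contact. Now the arc push.

>>> servo_tool:
  increments:
    - {"slide": [-4.8, -0.3, 0], "dr": [0, 0, 0.105], "jaw": 1}
    - {"slide": [-9.6, -1, 0], "dr": [0, 0, 0.21], "jaw": 1}
    - {"slide": [-14.2, -2.3, 0], "dr": [0, 0, 0.314], "jaw": 1}
    - {"slide": [-18.7, -4, 0], "dr": [0, 0, 0.419], "jaw": 1}
    - {"slide": [-23, -6.2, 0], "dr": [0, 0, 0.524], "jaw": 1}
    - {"slide": [-27, -8.8, 0], "dr": [0, 0, 0.628], "jaw": 1}
    - {"slide": [-30.8, -11.8, 0], "dr": [0, 0, 0.733], "jaw": 1}
    - {"slide": [-34.2, -15.2, 0], "dr": [0, 0, 0.838], "jaw": 1}
    - {"slide": [-37.2, -19, 0], "dr": [0, 0, 0.942], "jaw": 1}
    - {"slide": [-39.8, -23, 0], "dr": [0, 0, 1.047], "jaw": 1}
    - {"slide": [-42, -27.3, 0], "dr": [0, 0, 1.152], "jaw": 1}
    - {"slide": [-43.7, -31.8, 0], "dr": [0, 0, 1.257], "jaw": 1}
    - {"slide": [-45, -36.4, 0], "dr": [0, 0, 1.361], "jaw": 1}
    - {"slide": [-45.7, -41.2, 0], "dr": [0, 0, 1.466], "jaw": 1}
    - {"slide": [-46, -46, 0], "dr": [0, 0, 1.571], "jaw": 1}
    - {"slide": [-45.7, -50.8, 0], "dr": [0, 0, 1.676], "jaw": 1}
    - {"slide": [-45, -55.6, 0], "dr": [0, 0, 1.78], "jaw": 1}
    - {"slide": [-44.6, -57, 0], "dr": [0, 0, 1.815], "jaw": 1}
    - {"slide": [-44.6, -57, 0], "dr": [0, 0, 1.815], "jaw": 1}

```text
t: 4.7
tool_pos: [0.5829, -0.1059, 0.277]
orientation: [3.136, -0.166, 0.005]
force: [0.3, 0.1, 0.5]
opening: 0.0005
gripper_force: 0.1
```

```bash
python3 - <<'E'
from h import *
snap('wrist','w2'); im,d,p=snap('top','top2')
a=cv2.resize(im[140:240,290:400,::-1],(660,600),interpolation=cv2.INTER_CUBIC); cv2.imwrite('pics/top2c.png',a)
E
```

```text
(no output)
```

View pics/w2.png

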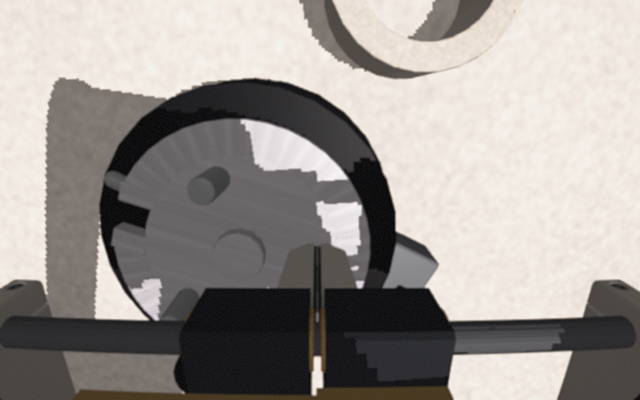

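Wrist view: key outer end at about (116,180), notch with inner corners at (150,208) and (145,236), rim corners near (118,203) and (113,225), hub top at (240,250), free stud top at (203,190). The notch is still short of the key.

```bash
python3 - <<'E'
from h import *
p=load('w2')
cv2.imwrite('pics/w2c.png',cv2.resize(p['im'][150:280,90:260,::-1],None,fx=4.5,fy=4.5,interpolation=cv2.INTER_CUBIC))
c=w(p,240,250,.086)[:2];print(c)
for n,u,v,z in [('key',116,180,.067),('nc1',150,208,.078),('nc2',145,236,.078),('r1',118,203,.078),('r2',113,225,.078),('b',203,190,.108)]:
    q=w(p,u,v,z)[:2]-c;print(n,q.round(4),np.hypot(*q).round(4),np.degrees(np.arctan2(q[1],q[0])).round(1))
E
```

```text
[ 0.59062266 -0.06327526]
key [0.0434 0.0714] 0.0836 58.7
nc1 [0.0272 0.049 ] 0.056 61.0
nc2 [0.0108 0.0563] 0.0573 79.2
r1 [0.032  0.0669] 0.0742 64.4
r2 [0.0194 0.0736] 0.0761 75.3
b [0.0408 0.0053] 0.0412 7.4
```

View pics/w2c.png

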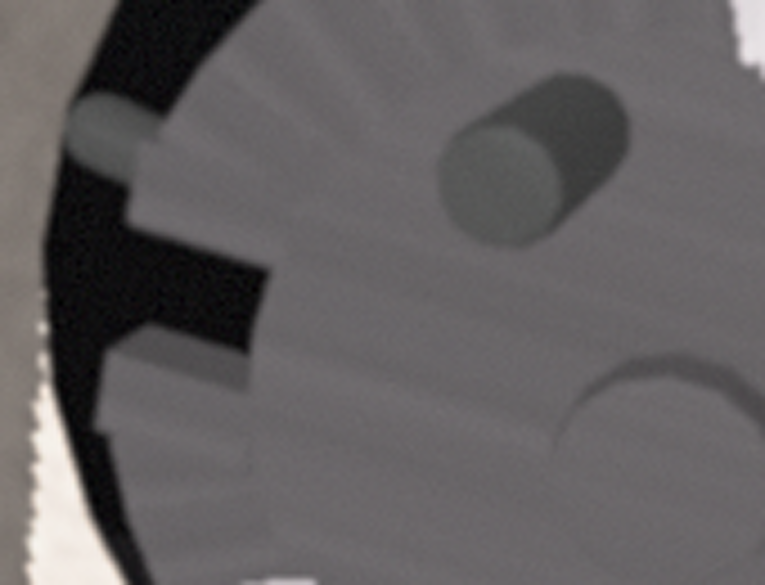

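```bash
python3 - <<'E'
from h import *
p=load('w2')
f=lambda u,v,z: w(p,90+(u-2)/4.5,150+(v-2)/4.5,z)[:2]
c=f(672,488,.086);print(c)
for n,u,v,z in [('key',120,140,.067),('nc1',268,268,.078),('nc2',248,390,.078),('r1',128,222,.078),('r2',103,352,.078),('b',500,185,.108)]:
    q=f(u,v,z)-c;print(n,q.round(4),np.hypot(*q).round(4),np.degrees(np.arctan2(q[1],q[0])).round(1))
s=read_state();t=s['tool_pos'][:2]-c;print(s['tool_pos'],np.hypot(*t),np.degrees(np.arctan2(t[1],t[0])),Ro.from_rotvec(s['orientation']).as_matrix().round(3))
E
```

```text
[ 0.5858601  -0.06179943]
key [0.0477 0.0699] 0.0847 55.7
nc1 [0.0313 0.0482] 0.0575 57.0
nc2 [0.0154 0.0551] 0.0572 74.3
r1 [0.0391 0.0647] 0.0756 58.9
r2 [0.0225 0.073 ] 0.0764 72.9
b [0.0454 0.005 ] 0.0457 6.3
[ 0.58295077 -0.10572581  0.27643904] 0.044022611230008286 -93.78927999728953 [[ 0.995 -0.104  0.003]
 [-0.104 -0.995 -0.001]
 [ 0.003  0.    -1.   ]]
```

View pics/top2c.png

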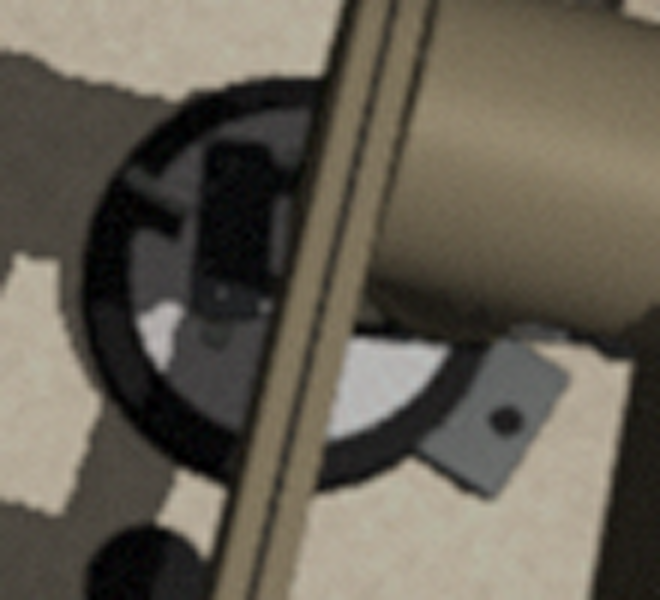

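>>> servo_tool:
  increments:
    - {"slide": [-1.5, 0, 0], "dr": [0, 0, 0.034], "jaw": 1}
    - {"slide": [-3, -0.1, 0], "dr": [0, 0, 0.068], "jaw": 1}
    - {"slide": [-4.5, -0.1, 0], "dr": [0, 0, 0.102], "jaw": 1}
    - {"slide": [-6, -0.2, 0], "dr": [0, 0, 0.136], "jaw": 1}
    - {"slide": [-6.8, -0.3, 0], "dr": [0, 0, 0.154], "jaw": 1}
    - {"slide": [-7.3, -0.3, 0], "dr": [0, 0, 0.167], "jaw": 1}
    - {"slide": [-7.3, -0.3, 0], "dr": [0, 0, 0.167], "jaw": 1}
    - {"slide": [-7.3, -0.3, 0], "dr": [0, 0, 0.167], "jaw": 1}
    - {"slide": [-5, -0.3, 0], "dr": [0, 0, 0.167], "jaw": 1}
    - {"slide": [0, -0.3, 0], "dr": [0, 0, 0.167], "jaw": 1}
    - {"slide": [3, -0.3, 0], "dr": [0, 0, 0.167], "jaw": 1}
    - {"slide": [3, -0.3, 0], "dr": [0, 0, 0.167], "jaw": 1}

```text
t: 6.0
tool_pos: [0.5857, -0.1056, 0.2746]
orientation: [-3.113, 0.426, 0.0]
force: [0.7, -0.4, 0.3]
opening: 0.0007
gripper_force: 0.0
```

```bash
sed -i 's/^C=.*/C=np.array([.5859,-.0618])/' h.py; python3 - <<'E'
from h import *
im,d,p=snap('wrist','w3')
cv2.imwrite('pics/w3c.png',cv2.resize(p['im'][150:280,90:260,::-1] if 'im' in p else im[140:290,70:260,::-1],None,fx=4,fy=4,interpolation=cv2.INTER_CUBIC))
E
```

```text
(no output)
```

View pics/w3c.png

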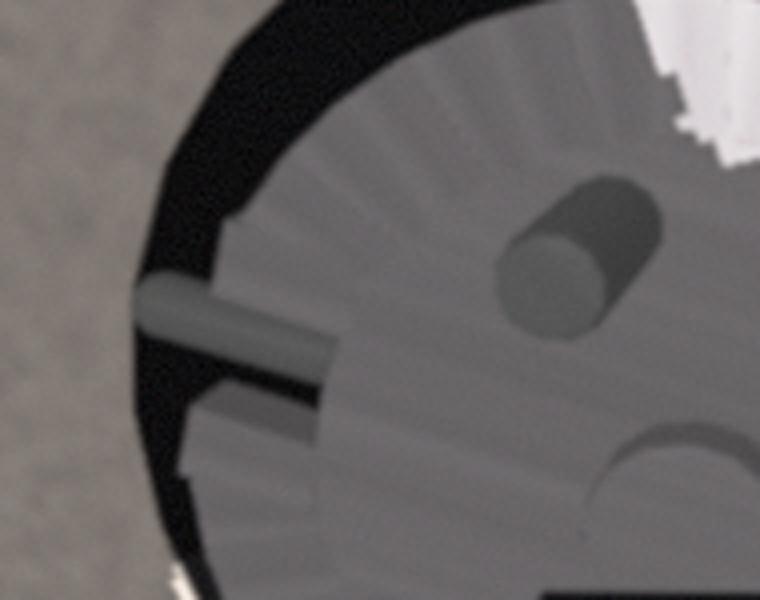

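```bash
python3 - <<'E'
from h import *
p=load('w3')
f=lambda u,v,z: w(p,70+(u-1.5)/4,140+(v-1.5)/4,z)[:2]
c=f(690,548,.086);print(c)
for c in (c,C):
  for n,u,v,z in [('keyend',150,303,.066),('key',200,318,.067),('nc1',340,338,.078),('nc2',315,442,.078),('r1',213,290,.078),('r2',188,403,.078),('b',550,287,.108)]:
    q=f(u,v,z)-c;print(n,q.round(4),np.hypot(*q).round(4),np.degrees(np.arctan2(q[1],q[0])).round(1))
E
```

```text
[ 0.5846746  -0.06113821]
keyend [0.051  0.0738] 0.0897 55.4
key [0.0469 0.0666] 0.0814 54.9
nc1 [0.0406 0.0403] 0.0572 44.8
nc2 [0.0267 0.0505] 0.0571 62.1
r1 [0.0521 0.0551] 0.0758 46.6
r2 [0.0373 0.0663] 0.0761 60.6
b [ 0.0465 -0.0042] 0.0467 -5.2
keyend [0.0498 0.0745] 0.0896 56.3
key [0.0456 0.0672] 0.0813 55.8
nc1 [0.0394 0.0409] 0.0568 46.1
nc2 [0.0255 0.0511] 0.0571 63.5
r1 [0.0509 0.0558] 0.0755 47.6
r2 [0.0361 0.067 ] 0.0761 61.7
b [ 0.0453 -0.0036] 0.0454 -4.5
```

Notch midline is about 1° past the key (play is 3°), good enough. Raise, go over the hub, and press.

```bash
python3 - <<'E'
from h import *
go(.5855,-.0616,.125,-105.6);go(.5855,-.0616,.091,-105.6);print(read_state()['t'])
E
```

```text
slide [-11.8, -42.4, -36.4] dr [0.0, 0.0003, 0.0002]
slide [-11.8, -42.4, -2.4] dr [0.0, 0.0003, 0.0002]
6.05
```

>>> servo_tool:
  increments:
    - {"slide": [0, 0, -18], "dr": [0, 0, 0], "jaw": 1}
    - {"slide": [0, 0, -37], "dr": [0, 0, 0], "jaw": 1}
    - {"slide": [0, 0, -37], "dr": [0, 0, 0], "jaw": 1}
    - {"slide": [-6, -21, -37], "dr": [0, 0, 0], "jaw": 1}
    - {"slide": [-12, -42, -37], "dr": [0, 0, 0], "jaw": 1}
    - {"slide": [-12, -42, -37], "dr": [0, 0, 0], "jaw": 1}
    - {"slide": [-12, -42, -25], "dr": [0, 0, 0], "jaw": 1}
    - {"slide": [-12, -42, -12], "dr": [0, 0, 0], "jaw": 1}
    - {"slide": [-12, -42, -5], "dr": [0, 0, 0], "jaw": 1}
    - {"slide": [-12, -42, -2], "dr": [0, 0, 0], "jaw": 1}
    - {"slide": [-12, -42, 0], "dr": [0, 0, 0], "jaw": 1}
    - {"slide": [-12, -42, 2], "dr": [0, 0, 0], "jaw": 1}
    - {"slide": [-12, -42, 4], "dr": [0, 0, 0], "jaw": 1}
    - {"slide": [-12, -42, 5], "dr": [0, 0, 0], "jaw": 1}
    - {"slide": [-12, -42, 6], "dr": [0, 0, 0], "jaw": 1}
    - {"slide": [-12, -42, 6], "dr": [0, 0, 0], "jaw": 1}

```text
t: 7.65
tool_pos: [0.5852, -0.0621, 0.2691]
orientation: [3.112, -0.426, 0.001]
force: [-1.0, -1.1, 2.3]
opening: 0.0005
gripper_force: 1.0
```

>>> servo_tool:
  increments:
    - {"slide": [0, 0, 1], "dr": [0, 0, 0], "jaw": 1}
    - {"slide": [0, 0, 2], "dr": [0, 0, 0], "jaw": 1}
    - {"slide": [0, 0, 3], "dr": [0, 0, 0], "jaw": 1}
    - {"slide": [0, 0, 4], "dr": [0, 0, 0], "jaw": 1}
    - {"slide": [0, 0, 5], "dr": [0, 0, 0], "jaw": 1}
    - {"slide": [0, 0, 5], "dr": [0, 0, 0], "jaw": 1}

```text
t: 8.25
tool_pos: [0.5852, -0.062, 0.2644]
orientation: [3.112, -0.426, 0.001]
force: [-1.8, -2.6, 6.7]
opening: 0.0008
gripper_force: 3.4
```

>>> servo_tool:
  increments:
    - {"slide": [0, 0, 0.5], "dr": [0, 0, 0], "jaw": 1}
    - {"slide": [0, 0, 1], "dr": [0, 0, 0], "jaw": 1}
    - {"slide": [0, 0, 1], "dr": [0, 0, 0], "jaw": 1}

```text
t: 8.55
tool_pos: [0.5853, -0.062, 0.2643]
orientation: [3.112, -0.426, 0.001]
force: [-5.7, -0.4, 14.0]
opening: 0.0005
gripper_force: 6.9
```

Force rises without travel, at tip height 78 mm: seated. Retract straight up and look.

>>> servo_tool:
  increments:
    - {"slide": [0, 0, -4], "dr": [0, 0, 0], "jaw": 1}
    - {"slide": [0, 0, -30], "dr": [0, 0, 0], "jaw": 1}
    - {"slide": [0, 0, -60], "dr": [0, 0, 0], "jaw": 1}
    - {"slide": [0, 0, -100], "dr": [0, 0, 0], "jaw": 1}
    - {"slide": [0, 0, -100], "dr": [0, 0, 0], "jaw": 1}
    - {"slide": [0, 0, -100], "dr": [0, 0, 0], "jaw": 1}

```text
t: 9.15
tool_pos: [0.5853, -0.0617, 0.3636]
orientation: [-3.112, 0.426, -0.003]
force: [-0.1, -0.1, -0.8]
opening: 0.0003
gripper_force: 0.0
```

```bash
python3 - <<'E'
from h import *
im,d,p=snap('wrist','w4'); print(read_state()['force'])
E
```

```text
[-0.38465481 -0.02441742 -0.45895663]
```

View pics/w4.png

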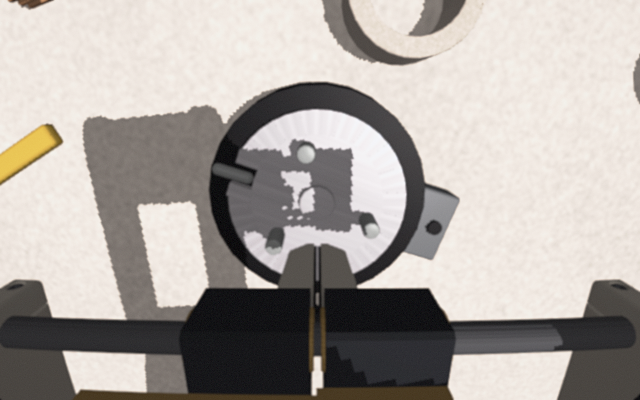

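The key at (215..255, 168..180) lies inside the notch. A quick depth check of the plate's height, then hand in.

```bash
python3 - <<'E'
from h import *
def hz(f,u,v):
    p=load(f); D=np.median(p['d'][v-2:v+3,u-2:u+3]); a=w(p,u,v,0)
    R=cv2.Rodrigues(p['rvec'])[0];t=p['tvec'].ravel();c=-R.T@t; k=(R@(a-c))[2]; return (c+(a-c)*D/k)[2]
print('before',hz('w1',300,190),hz('w1',240,170),'after',hz('w4',380,170),hz('w4',340,130),'table',hz('w4',500,230),hz('w1',80,150))
r=hz('w4',380,170)-hz('w4',500,230)
if r<.072: print(close_job())
E
```

```text
before 0.07806826557189755 0.07822192203441047 after 0.06967930888698315 0.07006635444096437 table 1.739034659914429e-05 -7.560008235452109e-05
the job is handed in; nothing more can be done
None
```

I turned the plate about 93° clockwise until the notch was over the key, pressed it fully home (its upper face is down about 8 mm, from 78 to 70 mm), and handed the job in at about 9 s.

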